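Change the board strip under the hold-down bridges of a bonding carrier

ROBOT

A 7-joint arm with a two-finger parallel gripper is mounted at the origin on a cart in front of the work surface, level with it; the furniture and walls round the work are solid. World frame = base frame: x ahead of the robot, y to its left, z up, the work surface at z = 0. Lengths are in m, angles in rad, forces in N, time in s.
With the tool pointing down it reaches from about 0.4 to 0.9 m from the base axis. Payload 5.6 kg.
Tool frame: the origin (TCP) lies at the very end of the fingers, on their centre line; the grasp point (between the pads) lies behind it (bot.grip_depth is the z of the grasp point in the tool frame, in m); z points along the fingers, y is the line along which they close (so a half turn about z gives the same grasp; the last joint's range is limited). The gripper opens to 92 mm and grips with 3 to 60 N. Pads are 20 mm wide; open, the fingers measure 128 mm over their backs; the gripper's body (75 mm by 189 mm) begins 69 mm behind the grasp point.
Start: joints at [1.108, 0.468, -0.012, 1.603, 0.006, 1.071, -0.056], TCP at [0.265, -0.594, 0.215] pointing down, gripper open.
Joint ranges: [-2.53, 2.53], [-0.31, 2.02], [-1.57, 1.55], [0.28, 2.44], [-1.29, 4.43], [0.15, 1.84], [-2.92, 2.92]. Speed limits (rad/s): [2.57, 2.57, 3.14, 3.14, 3.14, 3.14, 3.14].

INTERFACE

Orientations are given as a unit quaternion [w, x, y, z].
In Python, from station import bot, grip, kin, cams, order gives the robot as it stands. Calls block until the motion is done:
- bot.move_ptp(position, orientation): joint-space move of the TCP to a pose.
- bot.move_l(position, rate=0.15, rot=None): straight line of the TCP; rot=None keeps the orientation; rate is the mean speed in m/s.
- bot.set_joints(angles): joint-space move.
- grip(opening, force=None): opening from 0.0 (shut) to 1.0 (fully open); force is the grip in N (None keeps the last); returns when the fingers have stopped.
- bot.pause(seconds).
- kin.inverse_kinematics(position, orientation): joint angles nearest the present ones, or None.
- cams.read_camera(name): name is "side" or "top" or "wrist"; returns the picture (400x640x3 uint8, red, green, blue); there is no depth.
- cams.get_calibration(name): a dict with "fx", "fy", "cx", "cy" (pixels), "pose" (4x4, takes a point from camera to world coordinates). Camera axes: x right, y down, z forward; pixel columns grow to the right and rows downward; lengths in m; the calibration is good to about 2 mm. A picture is of the moment at which its call begins: read the wrist's pose just before it. get_calibration takes no time and is no camera call; for the wrist camera it gives the pose at the moment of the call.
A pose or a line that the arm cannot do raises bot.Unreachable and nothing moves.
- order.finish_job(): hands the job in; it is judged then, once.
Readings, each from a call of its own:
- bot.current_time(): time.
- bot.current_q(): joint angles.
- bot.current_qd(): joint speeds.
- bot.current_effort(): joint torques, N m.
- bot.current_eef_pos(): TCP position.
- bot.current_orientation(): TCP orientation.
- bot.current_force(): force on the tool from outside, world axes, zero at the start.
- bot.current_ft_torque(): the same for the moment, N m.
- bot.current_opening(): opening from 0.0 (shut) to 1.0 (fully open).
- bot.current_grip_force(): force on a finger pad.
Only numpy, scipy, OpenCV 4.12 (cv2) and the standard library are available. Lean on these libraries where they do the work, as an engineer would, in place of code of your own. Each camera call takes 0.05 s, during which the arm holds its last target. There are 200 camera calls.

TASK

Change the board strip in the grey aluminium carrier: first lift both hold-down bridges off and stand them on the grey mat, then take the finished strip that lay under them to the yellow cradle and lay the fresh strip from the blue cradle in its place in the carrier, flat in both beds. Then put each bridge back on the end of the carrier where you found it, fully down between its posts with its foot on the strip. Do not disturb the brown dropper bottle or the black loupe.

Things in the scene. Friction and masses are not known exactly. Their poses are not given: they have to be found in the camera images.
- black_bridge: Black hold-down bridge, loose, 84 (x) x 16 (y) x 60 mm high, 0.12 to 0.24 kg. Origin: centre of the underside of its two end legs (8 mm long). Beam z = 22 to 30 mm; grip fin on its middle, 30 mm along x, 12 mm thick in y, z = 30 to 60: take it there, closing along y. A 16 mm rubber foot under the middle ends at z = 12. Starts across one end of the carrier, foot on the strip. Elsewhere it stands on its legs.
- red_bridge: Red hold-down bridge, loose, 84 (x) x 16 (y) x 60 mm high, 0.12 to 0.24 kg. Origin: centre of the underside of its two end legs (8 mm long). Beam z = 22 to 30 mm; grip fin on its middle, 30 mm along x, 12 mm thick in y, z = 30 to 60: take it there, closing along y. A 16 mm rubber foot under the middle ends at z = 12. Starts across one end of the carrier, foot on the strip. Elsewhere it stands on its legs.
- finished_strip: Finished green circuit-board strip, loose, 160 mm long (y), 24 wide (x), board 2 mm thick, parts on top to 4 mm; origin: centre of underside. Take it by its long edges at mid-length; 10 mm is free under it there. At the start it lies in the carrier under the bridges, its green middle in view between them.
- fresh_strip: Fresh green circuit-board strip, loose, 160 mm long (y), 24 wide (x), board 2 mm thick, parts on top to 4 mm; origin: centre of underside. Take it by its long edges at mid-length; 10 mm is free under it there. A patch of amber film covers its middle. At the start it lies in the blue cradle.
- carrier: grey aluminium carrier, fixed, 110 (x) x 196 (y) mm, plate top z = 10; origin: centre of underside. Strip lies along y, centred, on beds (z = 22, 30 wide, cheeks to z = 31) at y = -55 and 55; brass end pins leave 6 mm each end. Bridges sit at x = 0, y = -55 and 55, origin z = 12, x along its x, legs between steel posts (tops z = 34, 3 mm play in y). Which bridge is on which end varies.
- yellow_cradle: Yellow bench cradle, fixed, base 60 (x) x 130 (y) mm, 5 thick; origin: centre of underside. Two blocks at y = -50 and 50 (24 long in y) have beds at z = 22, 30 wide in x between cheeks that flare to 40 and rise to z = 31. A strip lies along y, underside at z = 22. Between the blocks fingers fit beside it. Empty at the start: the finished strip goes here.
- blue_cradle: Blue bench cradle, fixed, base 60 (x) x 130 (y) mm, 5 thick; origin: centre of underside. Two blocks at y = -50 and 50 (24 long in y) have beds at z = 22, 30 wide in x between cheeks that flare to 40 and rise to z = 31. A strip lies along y, underside at z = 22. Between the blocks fingers fit beside it. The fresh strip lies here at the start.
- grey_mat: flat grey rubber mat, fixed, 100 mm (x) by 150 mm (y), 3 mm thick, origin at the centre of its underside: the side area for the bridges. Both fit, for example at y = -35 and +35 mm with their x along the mat's x.
- dropper: brown dropper bottle with a black top, 30 mm wide, 104 mm high, loose, origin at the centre of its underside: a bystander, leave it alone. Between the left and right of the worktop, behind it, stands a fixed black alignment stage 135 mm high: carry things well over both.
- loupe: black round loupe, 37 mm wide, 40 mm high, loose, origin at the centre of its underside: a bystander, leave it alone.

How it is judged:
By the outcome, as a careful person would: the job done as asked, in the order asked, and still so for the second after the job is handed in, with the robot touching nothing.
It also fails if it takes over 149 s, if anything falls off the work surface, if the arm or the gripper's body presses on something with over 40 N, if the wrist force passes 120 N, or if a joint passes its speed limit or range.

## Working session

There is one attempt and no reset: what is moved stays moved. The work goes in short steps, each a Python script; the robot and the scene stay as the last script left them, time stands still between calls to the robot, and variables do not carry over. Pictures are saved under pics/ and viewed, at most 14 in all, crops included, and the job is handed in when it is done.

```bash
ls; mkdir -p pics; python3 - <<'E'
from station import bot,grip,kin,cams,order
import cv2
for n in("top","side"):
    cv2.imwrite(f"pics/{n}0.png",cams.read_camera(n)[:,:,::-1])
    c=cams.get_calibration(n);print(n,c["fx"],c["cx"],c["cy"],c["pose"])
c=cams.get_calibration("wrist");print(c)
print(bot.current_time(),bot.grip_depth,bot.current_orientation())
E
```

```text
pics
top 496.8583138463599 316.01524967941486 201.17007584079374 [[-0.00520354 -0.99064626  0.13635582  0.33390402]
 [-0.99965059  0.00161934 -0.02638341  0.13335673]
 [ 0.02591582 -0.13644546 -0.99030854  1.25741778]
 [ 0.          0.          0.          1.        ]]
side 416.9779882771639 315.2719716994639 201.3743604146578 [[ 0.99065563 -0.07010347  0.11699118  0.36950491]
 [-0.13575958 -0.42466931  0.8951119  -0.71428499]
 [-0.01306789 -0.90263031 -0.43021825  0.4453924 ]
 [ 0.          0.          0.          1.        ]]
{'fx': 275.31427359874976, 'fy': 275.31427359874976, 'cx': 317.3639191046703, 'cy': 199.6072997803696, 'pose': array([[ 0.40733996, -0.87137292, -0.27346552,  0.34303538],
       [-0.91327446, -0.38929763, -0.1199046 , -0.559312  ],
       [-0.00197786,  0.29859101, -0.95437912,  0.38345765],
       [ 0.        ,  0.        ,  0.        ,  1.        ]])}
0.1 -0.0187 [-7.50214597e-04  9.78052383e-01  2.08357676e-01 -2.27103099e-04]
```

View pics/top0.png

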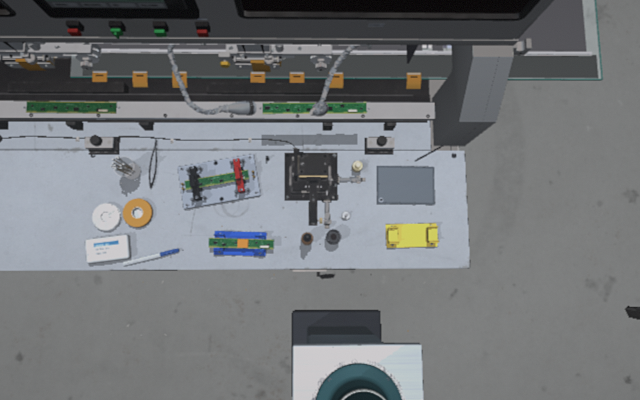

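View pics/side0.png

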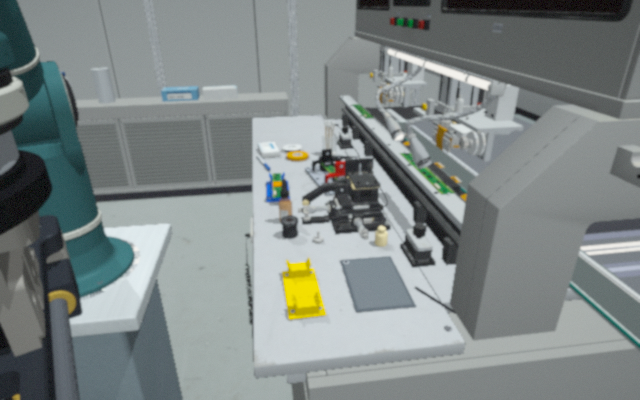

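Top view: carrier centred at (219,180) with the black bridge at the left end (195,183) and the red at the right (239,175). Blue cradle with the amber-patched strip at (241,243), yellow cradle (412,236), mat (405,185), dropper (307,239), loupe (333,237), stage (312,177). The side view agrees. Next I'll get coarse positions, then look with the wrist camera.

```bash
cat > h.py <<'E'
from station import bot,grip,kin,cams,order
import numpy as np, cv2
from scipy.spatial.transform import Rotation as R
def ray(c,uv):
    P=np.array(c["pose"]);d=P[:3,:3]@[(uv[0]-c["cx"])/c["fx"],(uv[1]-c["cy"])/c["fy"],1]
    return P[:3,3],d
def plane(c,uv,z):
    o,d=ray(c,uv);return (o+d*(z-o[2])/d[2])
def tri(obs):
    "least-squares point from [(calib,uv),...]; returns point, rms ray distance"
    A=[];b=[]
    for c,uv in obs:
        o,d=ray(c,uv);d=d/np.linalg.norm(d);M=np.eye(3)-np.outer(d,d);A.append(M);b.append(M@o)
    p=np.linalg.lstsq(np.vstack(A),np.hstack(b),rcond=None)[0]
    return p,np.sqrt(np.mean([np.sum((M@p-v)**2) for M,v in zip(A,b)]))
def proj(c,p):
    q=np.linalg.inv(c["pose"])@np.append(p,1);return np.array([c["fx"]*q[0]/q[2]+c["cx"],c["fy"]*q[1]/q[2]+c["cy"]])
def down(yaw):
    "tool down; tool y (closing line) points along world angle yaw (mod pi)"
    y=np.array([np.cos(yaw),np.sin(yaw),0]);z=np.array([0,0,-1.]);x=np.cross(y,z)
    q=R.from_matrix(np.c_[x,y,z]).as_quat();return np.array([q[3],q[0],q[1],q[2]])
def snap(name):
    c=cams.get_calibration("wrist");im=cams.read_camera("wrist")
    cv2.imwrite(f"pics/{name}.png",im[:,:,::-1]);np.savez(f"pics/{name}.npz",**c);return c,im
def load(name):
    return {k:(v if v.ndim else float(v)) for k,v in np.load(f"pics/{name}.npz").items()}
E
python3 - <<'E'
from h import *
c=cams.get_calibration("top")
for n,uv,z in [("carrier",(219,180),.01),("black",(195,183),.05),("red",(239,175),.05),("blue",(241,243),.02),("yellow",(412,236),.02),("mat",(405,185),0),("drop",(307,239),.1),("loupe",(333,237),.04),("stage",(312,177),.1),("rear",(219,145),0)]:
    print(n,plane(c,uv,z).round(3))
q=np.array(bot.current_orientation());print(R.from_quat(q[[1,2,3,0]]).as_matrix().round(2))
for x in (.5,.55,.6):
  for a in np.arange(-180,180,30):
    j=kin.inverse_kinematics([x,.33,.3],down(np.radians(a))); print(x,a,None if j is None else np.round(j,2))
E
```

```text
carrier [0.56  0.346 0.01 ]
black [0.546 0.398 0.05 ]
red [0.565 0.291 0.05 ]
blue [0.4   0.287 0.02 ]
yellow [ 0.416 -0.14   0.02 ]
mat [ 0.549 -0.13   0.   ]
drop [0.404 0.124 0.1  ]
loupe [0.413 0.06  0.04 ]
stage [0.551 0.112 0.1  ]
rear [0.654 0.35  0.   ]
[[ 0.91  0.41 -0.  ]
 [ 0.41 -0.91  0.  ]
 [-0.   -0.   -1.  ]]
0.5 -180 [ 0.21  0.68 -1.32  1.58  0.66  1.4   1.97]
0.5 -150 [ 0.21  0.68 -1.32  1.58  0.66  1.4   2.5 ]
0.5 -120 [-1.31  0.39  0.89  1.68 -0.32  1.23 -2.44]
0.5 -90 [ 0.14  0.56 -1.12  1.59  0.52  1.33 -2.63]
0.5 -60 [ 0.05  0.49 -0.96  1.59  0.41  1.28 -2.02]
0.5 -30 [ 0.04  0.48 -0.94  1.59  0.4   1.28 -1.49]
0.5 0 [ 0.08  0.5  -1.    1.59  0.44  1.29 -0.99]
0.5 30 [ 0.09  0.52 -1.03  1.59  0.45  1.3  -0.48]
0.5 60 [ 0.11  0.54 -1.08  1.59  0.49  1.31  0.02]
0.5 90 [ 0.2   0.65 -1.28  1.58  0.63  1.38  0.43]
0.5 120 [ 0.13  0.55 -1.1   1.59  0.5   1.32  1.05]
0.5 150 [ 0.21  0.68 -1.32  1.58  0.66  1.4   1.45]
0.55 -180 [ 0.19  0.77 -1.32  1.47  0.74  1.47  2.  ]
0.55 -150 [-1.41  0.72  1.35  1.58 -0.7   1.42 -2.62]
0.55 -120 [-1.21  0.48  0.89  1.57 -0.39  1.
[... 403 characters left out ...]
  1.48  0.58  1.38  1.07]
0.55 150 [ 0.19  0.77 -1.32  1.47  0.74  1.47  1.48]
0.6 -180 [ 0.15  0.85 -1.33  1.36  0.82  1.53  2.05]
0.6 -150 [-1.3   0.8   1.34  1.46 -0.78  1.48 -2.58]
0.6 -120 [-1.12  0.58  0.89  1.45 -0.45  1.33 -2.3 ]
0.6 -90 [-0.04  0.6  -0.82  1.37  0.44  1.35 -2.43]
0.6 -60 [ 0.04  0.67 -0.98  1.36  0.55  1.39 -1.98]
0.6 -30 [ 0.05  0.68 -1.01  1.36  0.57  1.4  -1.47]
0.6 0 [ 0.07  0.7  -1.05  1.36  0.6   1.42 -0.97]
0.6 30 [ 0.07  0.7  -1.07  1.36  0.61  1.42 -0.45]
0.6 60 [ 0.07  0.7  -1.06  1.36  0.61  1.42  0.08]
0.6 90 [ 0.07  0.7  -1.06  1.36  0.61  1.42  0.6 ]
0.6 120 [ 0.09  0.73 -1.11  1.36  0.64  1.44  1.1 ]
0.6 150 [ 0.15  0.85 -1.33  1.36  0.82  1.53  1.52]
```

```bash
python3 - <<'E'
from h import *
q=np.array(bot.current_q())
bot.move_l([0.21,-0.46,0.32],rate=.3)
q=np.array(bot.current_q());print(q.round(2),bot.current_time())
q[0]=-0.55;q[6]=1.0;bot.set_joints(q);print(bot.current_eef_pos(),bot.current_time())
bot.move_ptp([.50,.335,.24],down(np.radians(100)));print(bot.current_q(),bot.current_time())
snap("w1")
bot.move_l([.53,.385,.22],rate=.3);snap("w2")
print(bot.current_q(),bot.current_time())
E
```

```text
[ 1.11  0.13 -0.03  1.82  0.    1.2  -0.08] 0.85
[0.44160591 0.24712477 0.31950796] 3.4833
[-0.59600343  0.36455943 -0.06240326  1.69702814  0.02572962  1.08195446
  1.0772062 ] 4.075
[-0.63362957  0.47074878 -0.06158309  1.58172966  0.03241836  1.0887961
  1.04052621] 4.5333
```

View pics/w1.png

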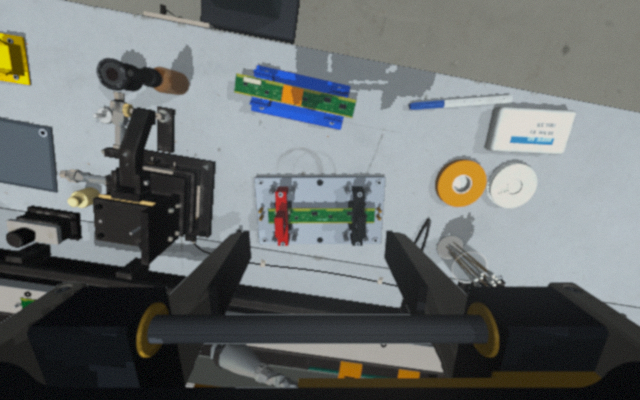

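View pics/w2.png

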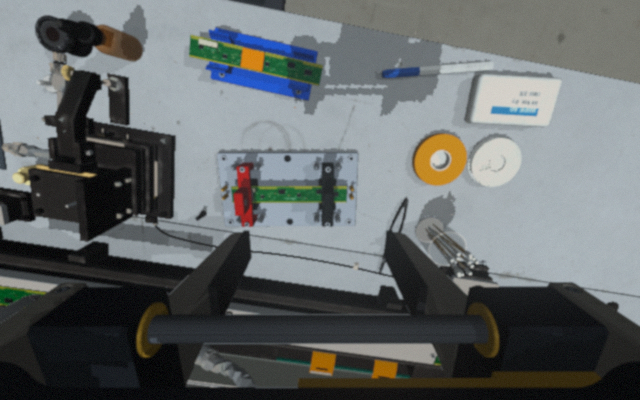

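Wrist views: in w1 the carrier is centred at (320,211), the red bridge is at (281,215), the black at (358,215) and the fresh strip at (295,95). In w2 the carrier is at (288,188), red at (243,194), black at (327,193) and the fresh strip at (255,60). I'll check geometry and go closer.

```bash
python3 - <<'E'
from h import *
a,b=load("w1"),load("w2")
print(a["pose"].round(3))
for n,p,q in [("amber",(293,96),(252,60)),("midstrip",(320,215),(287,194)),("redfin",(281,215),(243,194)),("blackfin",(358,215),(327,193)),("carrier",(320,211),(288,188))]:
    x,e=tri([(a,p),(b,q)]);print(n,x.round(4),e.round(4), plane(a,p,.026).round(3))
# closer views
bot.move_l([.50,.36,.17],rate=.3);snap("w3")
bot.move_l([.53,.31,.15],rate=.3);snap("w4")
bot.move_l([.53,.31,.20],rate=.3)
bot.move_ptp([.40,.29,.17],down(np.radians(70)));snap("b1")
bot.move_l([.43,.27,.15],rate=.3);snap("b2")
print(bot.current_q(),bot.current_time())
def crop(n,u,v,w,h,s):return cv2.resize(cv2.imread(f"pics/{n}.png")[v:v+h,u:u+w],None,fx=s,fy=s,interpolation=cv2.INTER_CUBIC)
P=[(load(n),n) for n in("w3","w4")]
ims=[]
for c,n in P:
    u,v=proj(c,np.array([.56,.345,.03])).astype(int);print(n,u,v)
for n in("b1","b2"):print(n,proj(load(n),np.array([.4,.287,.025])))
cv2.imwrite("pics/w34.png",cv2.resize(np.vstack([cv2.imread("pics/w3.png")[:300],cv2.imread("pics/w4.png")[:300]]),None,fx=1,fy=1))
E
```

```text
[[-0.172  0.94   0.294  0.417]
 [ 0.985  0.164  0.051  0.319]
 [-0.001  0.298 -0.955  0.41 ]
 [ 0.     0.     0.     1.   ]]
amber [0.4017 0.2842 0.0346] 0.0003 [0.401 0.284 0.026]
midstrip [0.5584 0.347  0.0269] 0.0005 [0.558 0.347 0.026]
redfin [0.5634 0.2909 0.0413] 0.0012 [0.568 0.29  0.026]
blackfin [0.5442 0.3998 0.0396] 0.0003 [0.549 0.403 0.026]
carrier [0.5513 0.3465 0.026 ] 0.0008 [0.552 0.346 0.026]
[-0.65193787  0.31418071  0.03216098  2.00568274 -0.0134563   0.8223375
  0.60788345] 6.6833
w3 298 233
w4 345 221
b1 [314.42035284 188.73885425]
b2 [323.37349207 160.204883  ]
```

View pics/w34.png

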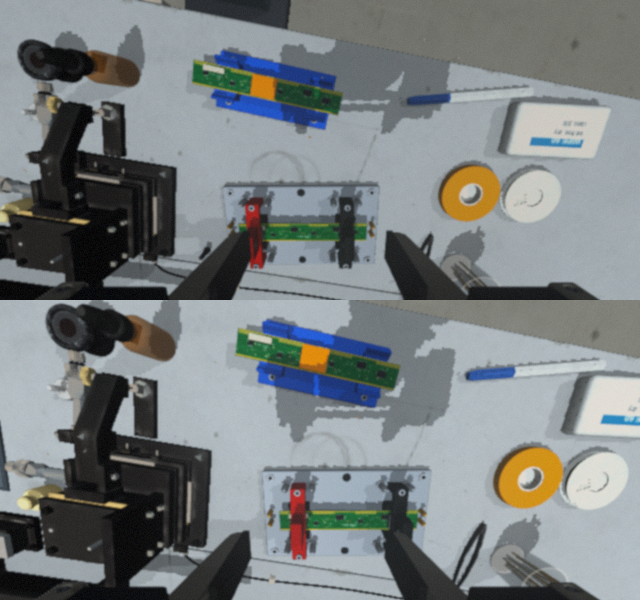

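w3 (top half): carrier corners about (224,185)-(380,263), red bridge (256,232), black (346,232). w4 (bottom half): red at (298,222), black at (399,222), with the black partly hidden by a finger. I'll zoom in for exact picks.

```bash
python3 - <<'E'
import cv2,numpy as np
def crop(n,u,v,w,h,s):return cv2.resize(cv2.imread(f"pics/{n}.png")[v:v+h,u:u+w],None,fx=s,fy=s,interpolation=cv2.INTER_CUBIC)
cv2.imwrite("pics/z1.png",np.vstack([crop("w3",215,175,190,100,3),crop("w2",200,140,190,100,3)]))
cv2.imwrite("pics/z2.png",np.hstack([np.vstack([crop("b1",190,110,250,150,1.6)]),crop("b2",190,90,250,150,1.6)]))
E
```

```text
(no output)
```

View pics/z1.png

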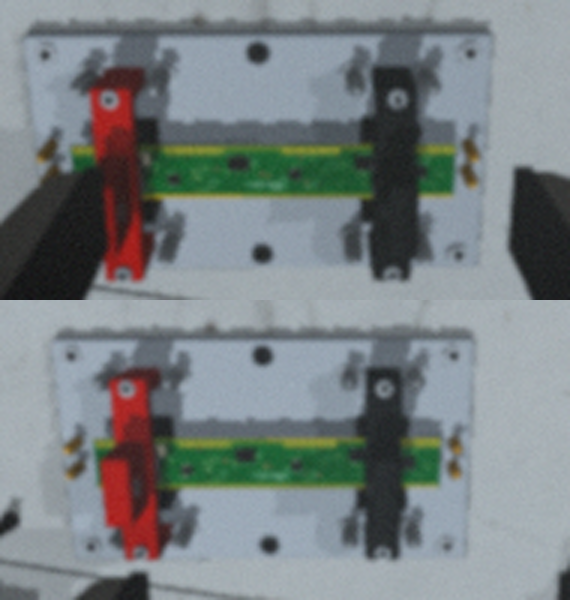

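View pics/z2.png

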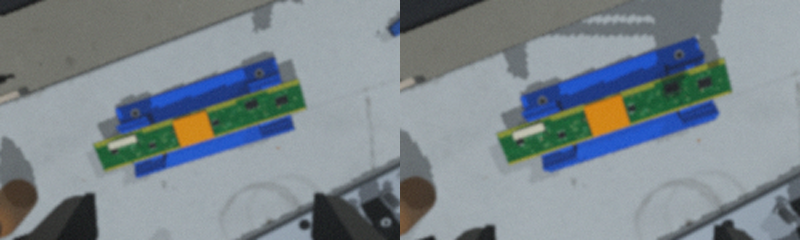

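z1: screw heads are clear on both bridge beams in both views, along with carrier corner screws and strip ends. z2: the fresh strip's corners and amber patch, plus the blue cradle's screws at b1 (135,113),(259,73). Triangulating.

```bash
python3 - <<'E'
from h import *
w3,w2,b1,b2=[load(n) for n in("w3","w2","b1","b2")]
A=lambda p:(215+p[0]/3-.33,175+p[1]/3-.33); B=lambda p:(200+p[0]/3-.33,140+(p[1]-300)/3-.33)
C=lambda p:(190+p[0]/1.6-.2,110+p[1]/1.6-.2); D=lambda p:(190+(p[0]-400)/1.6-.2,90+p[1]/1.6-.2)
def show(n,c1,p,c2,q):
    x,e=tri([(c1,p),(c2,q)]);print(n,(x*1000).round(1),round(e*1000,2));return x
r={}
for n,p,q in [("redA",(109,100),(126,389)),("redB",(123,275),(140,553)),("blkA",(398,100),(385,389)),("blkB",(392,275),(383,553)),("s1",(45,55),(71,355)),("s2",(470,53),(453,354)),("s3",(458,255),(445,546)),("pr1",(455,147),(440,438)),("pr2",(455,195),(438,487))]:
    r[n]=show(n,w3,A(p),w2,B(q))
print("w2 only z.024:",[(plane(w2,B(p),.024)*1000).round(1) for p in [(96,438),(98,486),(440,438),(438,487)]])
print("w2 screws z.01:",[(plane(w2,B(p),.01)*1000).round(1) for p in [(71,355),(453,354),(445,546),(92,547)]])
print("bridge screws z.042:",[(np.mean([plane(w2,B(q),.042),plane(w3,A(p),.042)],0)*1000).round(1) for p,q in [((109,100),(126,389)),((123,275),(140,553)),((398,100),(385,389)),((392,275),(383,553))]])
f=[show(n,b1,C(p),b2,D(q)) for n,p,q in [("f1",(95,145),(498,135)),("f2",(300,80),(725,58)),("f3",(306,107),(732,90)),("f4",(103,170),(507,162)),("a1",(173,119),(586,106)),("a2",(206,111),(621,95)),("a3",(213,138),(630,128)),("a4",(181,146),(595,137)),("c1",(135,113),(542,100)),("c2",(259,73),(679,55))]]
f=np.array(f);print("strip",f[:4].mean(0),"amber",f[4:8].mean(0),np.degrees(np.arctan2(*((f[1]+f[2]-f[0]-f[3])[[1,0]]))))
E
```

```text
redA [531.2 286.3  44. ] 0.03
redB [604.8 299.7  45.1] 0.04
blkA [512.3 394.7  43.7] 0.16
blkB [586.2 407.5  44.5] 0.21
s1 [526.3 254.   18.1] 0.18
s2 [496.3 424.2  16.2] 0.08
s3 [589.5 440.8  13.2] 0.36
pr1 [533.1 424.4  28.3] 0.25
pr2 [557.1 429.9  23. ] 0.76
w2 only z.024: [array([561.2, 270. ,  24. ]), array([584.2, 272.8,  24. ]), array([534. , 425.3,  24. ]), array([557.2, 429.2,  24. ])]
w2 screws z.01: [array([528. , 251.7,  10. ]), array([497.1, 425.2,  10. ]), array([591. , 441.1,  10. ]), array([621.7, 268.8,  10. ])]
bridge screws z.042: [array([531.9, 285.9,  42. ]), array([606.5, 299.1,  42. ]), array([512.8, 394.9,  42. ]), array([587.4, 408. ,  42. ])]
f1 [387.6 207.3  22.1] 0.16
f2 [391.3 365.9  28.2] 0.3
f3 [412.9 365.3  24.7] 0.03
f4 [405.7 208.1  31.2] 0.15
a1 [389.9 270.1  18.3] 0.59
a2 [390.6 295.5  25.5] 0.04
a3 [415.1 293.2  15.4] 0.66
a4 [412.4 268.1  16.9] 0.72
c1 [376.7 242.9  11.4] 0.1
c2 [381.3 342.    3.9] 0.09
strip [0.39935109 0.28662005 0.02656025] amber [0.40202427 0.28171304 0.0190303 ] 88.01704835567215
```

Geometry is consistent: carrier centre is (0.5596, 0.3469) with yaw 10.0°, red bridge at (0.5692, 0.2925), black at (0.5501, 0.4015), heights as expected. Next, measure the mat and yellow cradle.

```bash
python3 - <<'E'
from h import *
b1,b2=load("b1"),load("b2")
C=lambda p:(190+p[0]/1.6-.2,110+p[1]/1.6-.2); D=lambda p:(190+(p[0]-400)/1.6-.2,90+p[1]/1.6-.2)
for n,p,q in [("f1",(95,145),(498,135)),("f2",(300,80),(725,58)),("f3",(306,107),(732,90)),("f4",(103,170),(507,162)),("a1",(173,119),(586,106)),("a2",(206,111),(621,95)),("a3",(213,138),(630,128)),("a4",(181,146),(595,137))]:
    print(n,(plane(b1,C(p),.024)*1e3).round(1),(plane(b2,D(q),.024)*1e3).round(1))
bot.move_l([.40,.27,.30],rate=.3)
bot.move_ptp([.45,-.13,.28],down(np.radians(90)));print(bot.current_q(),bot.current_time())
bot.move_l([.44,-.15,.20],rate=.3);snap("y1")
bot.move_l([.49,-.11,.18],rate=.3);snap("y2")
print(bot.current_time())
cv2.imwrite("pics/y12.png",cv2.resize(np.vstack([cv2.imread("pics/y1.png")[:280,120:540],cv2.imread("pics/y2.png")[:280,120:540]]),None,fx=1.07,fy=1.07,interpolation=cv2.INTER_CUBIC))
E
```

```text
f1 [387.2 208.1  24. ] [387.3 207.7  24. ]
f2 [392.5 366.7  24. ] [391.7 366.6  24. ]
f3 [413.  365.3  24. ] [413.  365.4  24. ]
f4 [407.7 205.6  24. ] [406.9 205.7  24. ]
a1 [388.4 270.5  24. ] [389.6 271.1  24. ]
a2 [391.  295.4  24. ] [390.8 295.5  24. ]
a3 [412.2 293.4  24. ] [413.8 293.8  24. ]
a4 [410.  268.6  24. ] [411.4 269.3  24. ]
[-0.2331883   0.07524509  0.47072868  1.97853362 -0.03821094  1.09726538
  1.82602281] 8.8333
9.7333
```

View pics/y12.png

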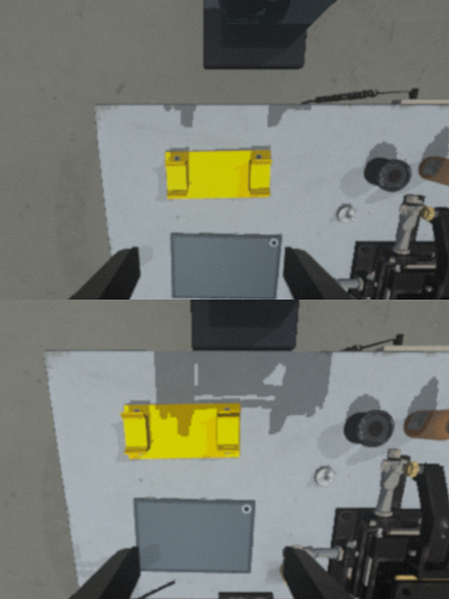

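y12: yellow cradle at about (218,174) in y1 (top half) and (181,431) in y2. Mat at (226,266) in y1 and (194,535) in y2, with the loupe and dropper to the right and well clear. Zooming on the cradle.

```bash
python3 - <<'E'
import cv2,numpy as np
def crop(n,u,v,w,h,s):return cv2.resize(cv2.imread(f"pics/{n}.png")[v:v+h,u:u+w],None,fx=s,fy=s,interpolation=cv2.INTER_CUBIC)
cv2.imwrite("pics/z3.png",np.vstack([crop("y1",264,130,130,60,5),crop("y2",224,90,130,60,5)]))
from h import *
y1,y2=load("y1"),load("y2")
A=lambda p:(120+p[0]/1.07,p[1]/1.07);B=lambda p:(120+p[0]/1.07,(p[1]-299.6)/1.07)
for p,q in [((171,235),(135,499)),((280,233),(253,499)),((277,299),(250,572)),((175,299),(139,570))]:
    print((plane(y1,A(p),.003)*1e3).round(1),(plane(y2,B(q),.003)*1e3).round(1))
E
```

```text
[ 500.6 -203.4    3. ] [ 499.2 -201.9    3. ]
[497.7 -58.1   3. ] [498.8 -58.    3. ]
[599.  -55.3   3. ] [598.4 -57.4   3. ]
[ 599.  -201.6    3. ] [ 595.9 -203.8    3. ]
```

View pics/z3.png

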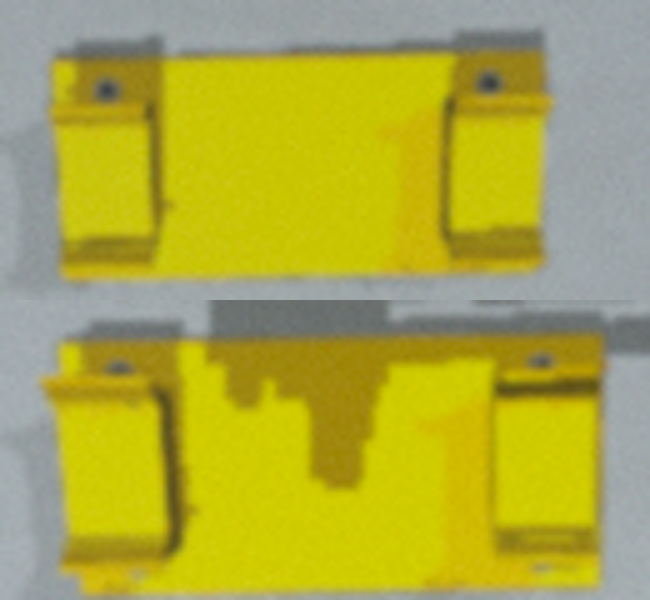

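z3: the cradle's base corners and screws are clear, and the beds sit at the left and right ends.

```bash
python3 - <<'E'
from h import *
y1,y2=load("y1"),load("y2")
A=lambda p:(264+p[0]/5-.4,130+p[1]/5-.4);B=lambda p:(224+p[0]/5-.4,90+(p[1]-300)/5-.4)
for p,z in [((53,58),.005),((543,51),.005),((545,270),.005),((62,278),.005),((107,91),.005),((489,83),.005)]: print("y1",(plane(y1,A(p),z)*1e3).round(1))
for p in [(62,340),(603,338),(600,585),(83,593),(119,367),(541,360),(541,568),(137,574)]: print("y2",(plane(y2,B(p),.005)*1e3).round(1))
# bed inner edges (z=22): left bed right-edge & right bed left-edge corners
for n,p,q in [("L top",(150,120),(158,395)),("L bot",(155,238),(168,545)),("R top",(452,112),(497,393)),("R bot",(447,232),(497,530)),("cheek top L",(52,106),(45,383)),("cheek top R",(549,102),None)]:
    if q: x,e=tri([(y1,A(p)),(y2,B(q))]);print(n,(x*1e3).round(1),round(e*1e3,2))
E
```

```text
y1 [ 390.4 -206.     5. ]
y1 [388.5 -78.5   5. ]
y1 [447.1 -74.4   5. ]
y1 [ 449.4 -206.3    5. ]
y1 [ 398.9 -192.2    5. ]
y1 [396.8 -92.1   5. ]
y2 [ 390.6 -205.3    5. ]
y2 [389.8 -77.7   5. ]
y2 [447.3 -76.6   5. ]
y2 [ 449.7 -205.1    5. ]
y2 [ 396.6 -192.3    5. ]
y2 [394.7 -92.2   5. ]
y2 [443.2 -91.3   5. ]
y2 [ 445.  -191.4    5. ]
L top [ 403.3 -179.1   26.3] 0.29
L bot [ 436.4 -180.3   16.1] 0.82
R top [ 402.5 -103.    17.9] 0.24
R bot [ 433.3 -103.    18.4] 0.5
cheek top L [ 400.4 -203.9   25.4] 0.35
```

Yellow cradle centre is (0.4192, -0.1413) with yaw 0.9°. Mat centre is (0.5487, -0.130) with yaw 0. Moving the first bridge (black) now.

```bash
cat >> h.py <<'E'
ZH=.29
D=np.radians
YAWC=D(9.97)
CAR=np.array([.5596,.3469])
BLK=np.array([.5501,.4015]);RED=np.array([.5692,.2925])
FRESH=np.array([.4000,.2864]);YEL=np.array([.4192,-.1413])
MATB=np.array([.5487,-.165]);MATR=np.array([.5487,-.095])
def at(xy,z):return [float(xy[0]),float(xy[1]),float(z)]
def hover(xy,yaw):
    p=bot.current_eef_pos()
    if p[2]<ZH-.01: bot.move_l(at(p[:2],ZH),rate=.25)
    bot.move_l(at(xy,ZH),rate=.3,rot=down(yaw))
def say(m):print(m,"t",round(bot.current_time(),1),"pos",np.round(bot.current_eef_pos(),4),"open_mm",round(bot.current_opening()*92,1),"F",np.round(bot.current_force(),1),"q",np.round(bot.current_q(),2))
def pick(xy,yaw,z,force,pre):
    hover(xy,yaw);grip(pre);bot.move_l(at(xy,z+.05),rate=.2);bot.move_l(at(xy,z),rate=.08)
    say("pre");grip(0.,force);say("gripped")
    bot.move_l(at(xy,z+.03),rate=.06);bot.move_l(at(xy,ZH),rate=.2);say("lifted")
def place(xy,yaw,z,post,rate=.04):
    hover(xy,yaw);bot.move_l(at(xy,z+.04),rate=.2);bot.move_l(at(xy,z),rate=rate);say("down")
    grip(post);bot.pause(.2);say("open");bot.move_l(at(xy,z+.05),rate=.1);bot.move_l(at(xy,ZH),rate=.25)
E
python3 - <<'E'
from h import *
pick(BLK,YAWC+D(90),.045,30,.5)
place(MATB,D(90),.0365,.4)
say("end")
E
```

```text
pre t 14.9 pos [0.5503 0.4016 0.045 ] open_mm 45.6 F [0.  1.1 1.1] q [-0.78  0.71  0.14  1.63 -0.12  0.81  1.16]
gripped t 15.5 pos [0.5502 0.4016 0.0452] open_mm 11.8 F [-0.5  0.3  0.8] q [-0.78  0.71  0.14  1.63 -0.12  0.81  1.16]
lifted t 17.4 pos [0.5494 0.4011 0.2884] open_mm 11.9 F [ 0.2  1.5 -2.5] q [-0.8   0.46  0.18  1.45 -0.08  1.24  1.13]
down t 21.8 pos [ 0.549  -0.1651  0.0367] open_mm 11.7 F [ 0.6  0.3 -2.7] q [-0.04  0.6   0.35  1.93 -0.32  0.67  2.08]
open t 22.5 pos [ 0.5487 -0.165   0.0365] open_mm 36.3 F [ 0.2 -0.4  0.8] q [-0.04  0.6   0.35  1.93 -0.32  0.67  2.08]
end t 24.1 pos [ 0.5478 -0.1647  0.2883] open_mm 36.9 F [ 0.   0.4 -0.5] q [-0.14  0.28  0.46  1.74 -0.13  1.16  1.93]
```

```bash
python3 - <<'E'
from h import *
pick(RED,YAWC+D(90),.045,30,.5)
place(MATR,D(90),.0365,.35)
bot.move_l([.44,-.13,.29],rate=.3);snap("m1")
hover(CAR-[.06,0],YAWC+D(90));bot.move_l(at(CAR-[.05,0],.2),rate=.3);snap("m2")
say("end")
cv2.imwrite("pics/m12.png",np.vstack([cv2.imread("pics/m1.png")[:300],cv2.imread("pics/m2.png")[:300]]))
E
```

```text
pre t 28.1 pos [0.5694 0.2925 0.045 ] open_mm 46.1 F [-0.2  0.5 -0.1] q [-0.65  0.66  0.17  1.75 -0.15  0.75  1.34]
gripped t 28.7 pos [0.5693 0.2926 0.0452] open_mm 11.8 F [0.1 0.1 1.4] q [-0.65  0.65  0.17  1.75 -0.15  0.75  1.34]
lifted t 30.6 pos [0.5685 0.2922 0.2886] open_mm 12.0 F [ 0.5 -0.5 -0.9] q [-0.69  0.39  0.22  1.56 -0.09  1.21  1.29]
down t 34.4 pos [ 0.549  -0.0951  0.0367] open_mm 12.1 F [-0.8  0.9 -1.3] q [-0.14  0.57  0.33  1.97 -0.29  0.65  1.94]
open t 35.0 pos [ 0.5487 -0.095   0.0365] open_mm 32.5 F [0.3 0.4 1.2] q [-0.14  0.57  0.33  1.97 -0.29  0.65  1.94]
end t 39.5 pos [0.5106 0.3471 0.202 ] open_mm 32.4 F [ 0.7  0.4 -0.1] q [-0.72  0.42  0.09  1.71 -0.04  1.01  1.13]
```

View pics/m12.png

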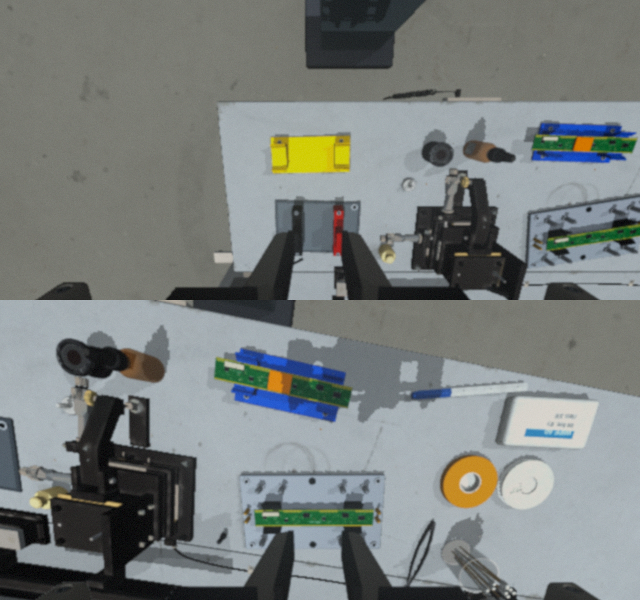

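m12: both bridges stand upright on the mat at (297,225) and (338,225). In the carrier the strip is fully in view, ends at u≈255 and 375, row 217 of the lower half. Now the strip swap.

```bash
python3 - <<'E'
from h import *
c=load("m2");im=cv2.cvtColor(cv2.imread("pics/m2.png"),cv2.COLOR_BGR2HSV)
m=cv2.inRange(im,(25,70,40),(90,255,255));m[:195]=0;m[240:]=0;m[:,:245]=0;m[:,385:]=0
r=cv2.minAreaRect(cv2.findNonZero(m));print(r)
b=np.array([plane(c,p,.024)[:2] for p in cv2.boxPoints(r)]);print(b.round(4));ctr=b.mean(0)
e=np.array([-np.sin(YAWC),np.cos(YAWC)]);s=float((ctr-CAR)@e);print("ctr",ctr.round(4),"along",round(s,4))
g=CAR+e*np.clip(s,-.005,.005)
pick(g,YAWC,.0145,25,.5)
ang=D(.9)
place(YEL,ang,.0155,.5)
say("end")
E
```

```text
((313.5, 218.0), (118.99998474121094, 17.999996185302734), -0.0)
[[0.5869 0.2716]
 [0.561  0.2689]
 [0.5338 0.425 ]
 [0.5591 0.431 ]]
ctr [0.5602 0.3491] along 0.0021
pre t 44.2 pos [0.5595 0.349  0.0145] open_mm 45.9 F [ 0.  -0.1  0.2] q [-0.82  0.74  0.3   1.71 -0.3   0.74 -0.2 ]
gripped t 44.6 pos [0.5595 0.3492 0.015 ] open_mm 21.9 F [-0.9  0.1  2.3] q [-0.82  0.74  0.3   1.71 -0.3   0.74 -0.2 ]
lifted t 46.7 pos [0.5586 0.3487 0.2886] open_mm 22.9 F [ 0.5 -0.5 -0.3] q [-0.9   0.44  0.4   1.52 -0.18  1.23 -0.29]
down t 51.0 pos [ 0.4194 -0.1414  0.0157] open_mm 22.8 F [ 0.5 -0.8 -0.1] q [-0.18  0.51  0.51  2.25 -0.53  0.5   0.77]
open t 51.7 pos [ 0.4192 -0.1413  0.0155] open_mm 45.7 F [ 0.5  0.3 -0.6] q [-0.18  0.51  0.51  2.25 -0.53  0.5   0.77]
end t 53.4 pos [ 0.4183 -0.1411  0.2887] open_mm 46.0 F [ 0.2 -0.6 -0.3] q [-0.51 -0.01  0.77  2.03  0.01  1.12  0.28]
```

```bash
python3 - <<'E'
from h import *
bot.set_joints([-.6,.13,-.03,1.82,0,1.2,-.67]);say("reset")
pick(FRESH,D(-1.9),.0155,25,.5)
hover(CAR,YAWC);say("over carrier")
bot.move_l(at(CAR-[0,0],.12),rate=.2)
snap("p1")
E
```

```text
reset t 55.0 pos [0.4266 0.2677 0.3171] open_mm 45.9 F [-0.6 -0.  -0.6] q [-0.6   0.13 -0.03  1.82  0.    1.2  -0.67]
pre t 57.5 pos [0.4002 0.2866 0.0156] open_mm 46.0 F [ 0.3 -0.4  0.1] q [-0.65  0.52 -0.05  2.11  0.05  0.51 -0.76]
gripped t 58.0 pos [0.4002 0.2866 0.0158] open_mm 22.4 F [ 0.  -0.9  4.1] q [-0.65  0.52 -0.05  2.11  0.05  0.51 -0.76]
lifted t 60.0 pos [0.3994 0.286  0.2889] open_mm 22.7 F [ 0.8 -0.4 -0.7] q [-0.64  0.13 -0.06  1.89  0.01  1.13 -0.73]
over carrier t 60.7 pos [0.5584 0.3466 0.2887] open_mm 23.2 F [-0.4  0.5 -0.3] q [-0.58  0.42 -0.04  1.5   0.02  1.22 -0.45]
```

View pics/p1.png

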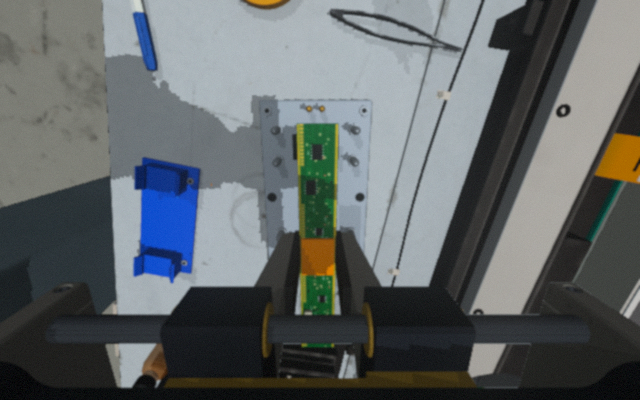

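p1: the fresh strip is held straight and aligned with the carrier. Its far end is at (297–338, 123), and the pins ahead are at (310,108) and (322,108). I'll measure the end offset, then lay it down.

```bash
python3 - <<'E'
from h import *
c=load("p1");e=np.array([-np.sin(YAWC),np.cos(YAWC)]);x=np.array([np.cos(YAWC),np.sin(YAWC)])
for p in [(297,123.5),(338,123.5)]:
    d=plane(c,p,.1295)[:2]-CAR;print(d@x,d@e)
d=np.mean([plane(c,p,.1295)[:2] for p in[(297,123.5),(338,123.5)]],0)-CAR
s=float(d@e)-.080;print("shift",s)
g=CAR-e*np.clip(s,-.006,.006)
bot.move_l(at(g,.06),rate=.2);bot.move_l(at(g,.0155),rate=.04);say("down")
grip(.5);bot.pause(.2);say("open")
bot.move_l(at(g,.06),rate=.1);bot.move_l(at(g,.2),rate=.25)
bot.move_ptp(at(CAR-[.06,0],.2),down(YAWC+D(90)));snap("p2");say("end")
c=load("p2")
u,v=proj(c,np.append(CAR,.02)).astype(int);u0,v0=max(u-100,0),max(v-60,0)
print(u0,v0);cv2.imwrite("pics/p2z.png",cv2.resize(cv2.imread("pics/p2.png")[v0:v0+120,u0:u0+200],None,fx=4,fy=4,interpolation=cv2.INTER_CUBIC))
E
```

```text
-0.010237841627540916 0.07934971334774671
0.013020030502925016 0.0793457149483035
shift -0.0006522858519749236
down t 63.5 pos [0.5592 0.3474 0.0159] open_mm 22.4 F [-2.9 -2.6  5.7] q [-0.58  0.72 -0.04  1.69  0.04  0.73 -0.46]
open t 64.2 pos [0.5595 0.3476 0.0155] open_mm 45.9 F [-0.9 -0.3  0.1] q [-0.58  0.72 -0.04  1.69  0.04  0.73 -0.46]
end t 66.8 pos [0.4995 0.3467 0.1992] open_mm 45.8 F [-0.5 -0.3  0.2] q [-0.37  0.45 -0.39  1.7   0.19  1.03  0.92]
210 163
```

View pics/p2z.png

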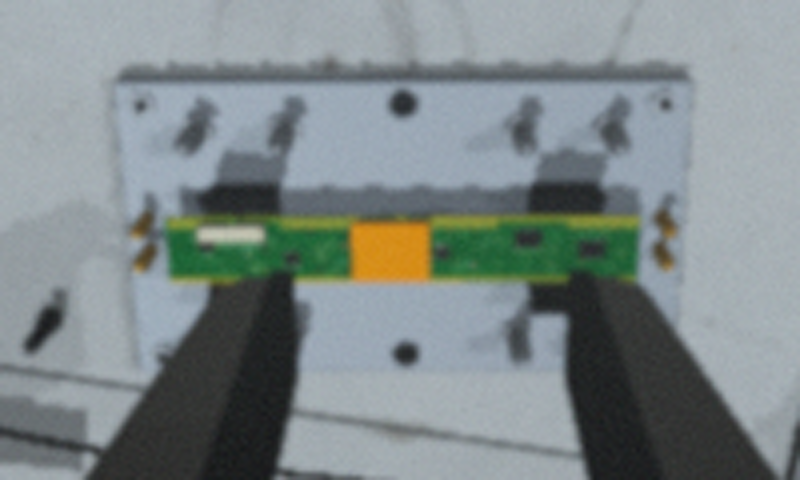

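p2z: the fresh strip lies flat in both beds, centred between the brass pins, with gaps of about 20 px at both ends. Returning the bridges, red first.

```bash
cat >> h.py <<'E'
def seat(xy,yaw,z=.0452):
    hover(xy,yaw);bot.move_l(at(xy,.085),rate=.2)
    for zz in np.r_[np.arange(.075,z,-.005),z]:
        bot.move_l(at(xy,zz),rate=.04);F=bot.current_force()
        if np.linalg.norm(F)>15: say("CONTACT");return False
    say("seated");grip(.45);bot.pause(.2);say("open")
    bot.move_l(at(xy,.09),rate=.1);bot.move_l(at(xy,ZH),rate=.25);return True
E
python3 - <<'E'
from h import *
bot.move_l(at(bot.current_eef_pos()[:2],ZH),rate=.3)
bot.set_joints([.2,.13,-.03,1.82,0,1.2,1.735]);say("reset")
pick(MATR,D(90),.036,30,.35)
ok=seat(RED,YAWC+D(90));print(ok)
if ok:
    bot.set_joints([.2,.13,-.03,1.82,0,1.2,1.735])
    pick(MATB,D(90),.036,30,.35)
    print(seat(BLK,YAWC+D(90)))
E
```

```text
reset t 69.0 pos [ 0.4902 -0.1168  0.3172] open_mm 45.8 F [-0.5 -0.5 -1.1] q [ 0.2   0.13 -0.03  1.82 -0.    1.2   1.73]
pre t 71.7 pos [ 0.5489 -0.095   0.0359] open_mm 32.3 F [-0.5 -0.6  0.4] q [ 0.14  0.56 -0.04  1.95  0.04  0.63  1.65]
gripped t 72.1 pos [ 0.549  -0.095   0.0364] open_mm 12.0 F [-0.1 -0.2  2.7] q [ 0.14  0.56 -0.04  1.95  0.04  0.63  1.65]
lifted t 74.0 pos [ 0.5479 -0.0949  0.2887] open_mm 11.9 F [-0.3  0.3 -1.9] q [ 0.15  0.24 -0.05  1.75  0.01  1.15  1.67]
seated t 78.7 pos [0.5697 0.2929 0.0455] open_mm 11.7 F [-0.2  0.1 -0.1] q [-0.38  0.67 -0.21  1.72  0.18  0.77  1.07]
open t 79.5 pos [0.5692 0.2925 0.0452] open_mm 41.5 F [ 0.9 -0.5  0.6] q [-0.38  0.67 -0.21  1.73  0.18  0.77  1.07]
True
pre t 85.3 pos [ 0.5488 -0.165   0.0359] open_mm 32.3 F [ 0.3 -0.8 -0.6] q [ 0.24  0.58 -0.01  1.91  0.01  0.65  1.8 ]
gripped t 85.7 pos [ 0.549  -0.1651  0.0365] open_mm 11.7 F [0.4 0.4 2.7] q [ 0.24  0.58 -0.01  1.91  0.01  0.65  1.8 ]
lifted t 87.6 pos [ 0.5479 -0.1648  0.2886] open_mm 11.9 F [ 0.4 -0.3 -2.3] q [ 0.23  0.27 -0.    1.71  0.    1.16  1.8 ]
seated t 92.9 pos [0.5506 0.4019 0.0455] open_mm 12.0 F [ 1.7  0.7 -1. ] q [-0.52  0.73 -0.23  1.61  0.21  0.83  0.91]
open t 93.7 pos [0.5501 0.4015 0.0452] open_mm 41.3 F [0.5 0.4 0.2] q [-0.52  0.73 -0.23  1.61  0.21  0.83  0.91]
True
```

```bash
python3 - <<'E'
from h import *
hover(CAR-[.09,0],YAWC+D(90));bot.move_l([.50,.36,.17],rate=.3);snap("e1")
bot.move_l([.53,.385,.22],rate=.3);snap("e2")
bot.move_l([.45,.3,.3],rate=.3)
bot.set_joints([.2,.13,-.03,1.82,0,1.2,1.735]);bot.move_l([.44,-.15,.22],rate=.3);snap("e3");say("")
def crop(n,u,v,w,h,s):return cv2.resize(cv2.imread(f"pics/{n}.png")[v:v+h,u:u+w],None,fx=s,fy=s,interpolation=cv2.INTER_CUBIC)
cv2.imwrite("pics/ez.png",np.vstack([crop("e1",215,175,190,100,2),crop("e2",200,140,190,100,2),crop("e3",244,90,190,100,2)]))
cv2.imwrite("pics/ez2.png",np.vstack([crop("e1",215,175,190,100,3),crop("e2",200,140,190,100,3)]))
E
```

```text
t 99.5 pos [ 0.4423 -0.1492  0.2217] open_mm 41.2 F [-0.   0.2  0.4] q [ 0.26  0.15 -0.    2.02 -0.    0.97  1.82]
```

View pics/ez.png

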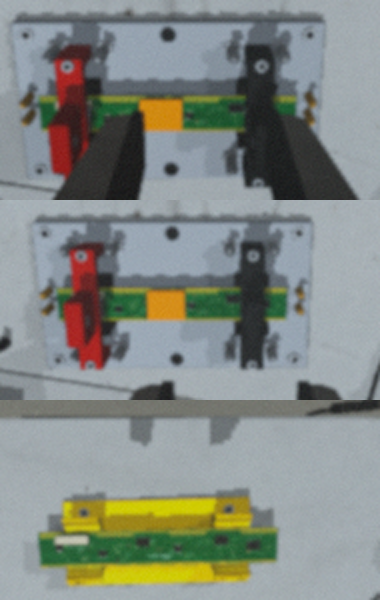

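View pics/ez2.png

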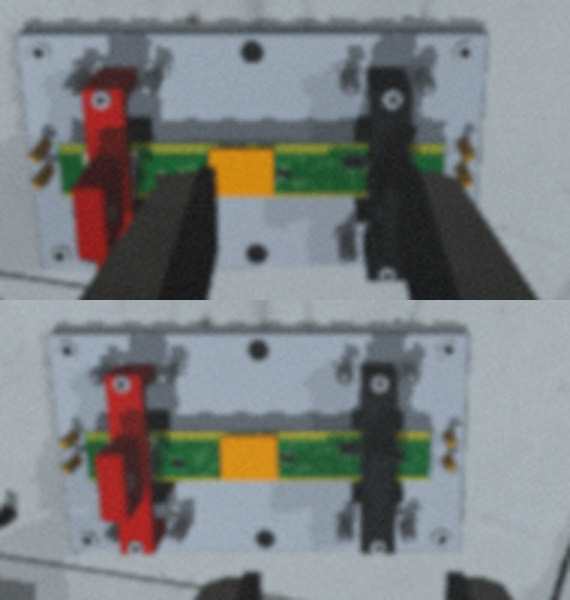

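Final views: the bridge screw heads sit within 1 px (in the zoom) of where they started relative to the carrier's corner screws, so both bridges are fully seated. The fresh strip, with its amber patch, is centred under them, and the finished strip lies flat in the yellow cradle. Handing in.

```bash
python3 -c "
from station import order;print(order.finish_job())"
```

```text
the job is handed in; nothing more can be done
None
```

The strip change is done and handed in at about 100 s of the 149 s allowed: the fresh strip lies flat in the carrier with the red and black bridges seated back on their own ends, the finished strip is in the yellow cradle, and the arm kept clear of the bottle and the loupe.

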